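# Lay the culture flasks down

## Task

Both full-size culture flasks stand on end on the tray. Tip each one over on the spot by gently pushing it with the fingers, so that it lies flat on the tray on its growth face, the broad face its neck leans away from, with the neck and cap slanting upwards. Do not pinch, lift or carry the flasks, and leave the small flask standing and everything else where it is.

Things in the scene. Friction and masses are not known exactly. Their poses are not given: they have to be found in the camera images.
- flask_a: Full-size white culture flask, 70-140 g, in the tray's left or right half, on end. Origin: centre of its underside; z up to the neck. Body 36 mm thick (x +-18), 85 wide (y), 86 high, then 45-degree shoulders to a peak at z 128 mm; 153 mm overall. Broad face +x is the growth face, to end underneath; it starts turned within 35 degrees of straight away from the robot.
- flask_a_cap (a point): Edge of flask_a's blue ribbed cap (32 mm diameter) farthest out over the -x face, at x -34, y 0, z 139 mm of the flask: neck and cap lean 25 degrees that way. A finger pointing down beside the flask meets this edge first. Pushed here towards the flask's +x (1 N or less), it tips on its bottom edge, passes balance after about 50 mm and falls by itself.
- flask_b: Full-size white culture flask, 70-140 g, in the tray's left or right half, on end. Origin: centre of its underside; z up to the neck. Body 36 mm thick (x +-18), 85 wide (y), 86 high, then 45-degree shoulders to a peak at z 128 mm; 153 mm overall. Broad face +x is the growth face, to end underneath; it starts turned within 35 degrees of straight back at the robot.
- flask_b_cap (a point): Edge of flask_b's blue ribbed cap (32 mm diameter) farthest out over the -x face, at x -34, y 0, z 139 mm of the flask: neck and cap lean 25 degrees that way. A finger pointing down beside the flask meets this edge first. Pushed here towards the flask's +x (1 N or less), it tips on its bottom edge, passes balance after about 50 mm and falls by itself.
- tray: Flat dark steel incubator tray without a rim, 400 mm (its x) by 580 mm (its y), fixed to the bench. Origin at the centre of its underside, on the bench; its top is 10 mm above that. All three flasks and the dish stand on it.
- small_flask: Small culture flask of the same shape, 53 mm wide, 22 mm thick and 95 mm tall, standing near the middle of the tray between the two big ones. To be left standing. Origin: centre of its underside, z up.
- dish: Closed round dish, 55 mm diameter, 15 mm high, on the tray's centre line near its far edge. To be left alone. Origin: centre of its underside.
- beaker: Glass beaker, 72 mm diameter, 95 mm high, on the bench left of the tray. To be left alone. Origin: centre of its underside.
- wash_bottle: White bottle, 64 mm diameter, 170 mm high, on the bench right of the tray. To be left alone. Origin: centre of its underside.
- tip_box: Grey box with black lid, 82 x 122 mm, 67 mm high, on the bench right of the tray. To be left alone. Origin: centre of its underside.
- tube_rack: Black block with two rows of four holes, 70 x 140 mm, 50 mm high, on the bench left of the tray. To be left alone. Origin: centre of its underside.
- pen: Black marker pen lying on the bench left of the tray, 130 mm long, 13 mm thick. To be left alone. Origin: centre of its underside.

How it is judged:
At the end, for the whole second after the job is handed in: Both full-size flasks lie at rest on the tray, growth face (+x) down within 6 degrees, origin 12 to 26 mm above the tray top and within 80 mm of its start. The small flask stands upright; it and the dish are within 20 mm of their places, the other things within 30 mm (angle between each of flask_a, flask_b's own x axis and vertical above 3.04159 rad and height (world z) of flask_a between 0.022 and 0.036 m and distance of each of flask_a, flask_b from where it was at the start of the episode below 0.08 m and linear speed of each of flask_a, flask_b below 0.02 m/s and angular speed of each of flask_a, flask_b below 0.1 rad/s and height (world z) of flask_b between 0.022 and 0.036 m and angle between small_flask's own z axis and vertical below 0.1 rad and distance of each of small_flask, dish from where it was at the start of the episode below 0.02 m and distance of each of beaker, wash_bottle, tip_box, tube_rack, pen from where it was at the start of the episode below 0.03 m); the robot touches nothing.
It fails at once if a flask was lifted or carried: its foot end rose more than 35 mm above the tray (height (world z) of any of flask_a, flask_b above 0.045 m).
It fails at once if a flask was pinched or shoved with more than 25 N (contact force between any of flask_a, flask_b and the fingers above 25 N).
It fails at once if the small flask or the dish was shifted by more than 20 mm, or the small flask tipped (distance of any of small_flask, dish from where it was at the start of the episode above 0.02 m or angle between small_flask's own z axis and vertical above 0.3 rad).
It fails at once if another thing on the bench was shifted by more than 30 mm or tipped (distance of any of beaker, wash_bottle, tip_box, tube_rack, pen from where it was at the start of the episode above 0.03 m or angle between any of wash_bottle, beaker's own z axis and vertical above 0.3 rad).
It also fails if it takes over 48 s, if anything falls off the work surface, if the arm or the gripper's body presses on something with over 40 N, if the wrist force passes 120 N, or if a joint passes its speed limit or range.

## Robot

A 6-joint arm with a two-finger parallel gripper is mounted at the origin on the work surface. World frame = base frame: x ahead of the robot, y to its left, z up, the work surface at z = 0. Lengths are in m, angles in rad, forces in N, time in s.
With the tool pointing down it reaches from about 0.375 to 0.975 m from the base axis. Payload 3.8 kg.
Tool frame: the origin (TCP) lies at the centre of the arm's flange, where the gripper is bolted on; the fingertips stand 173 mm ahead of it and the grasp point (between the pads) lies 155 mm ahead of it (bot.tip_reach is the distance from the TCP to the fingertips, in m); z points along the fingers, y is the line along which they close (so a half turn about z gives the same grasp; the last joint's range is limited). The gripper opens to 85 mm and grips with 20 to 120 N. Pads are 22 mm wide; open, the fingers measure 114 mm over their backs; the gripper's body (76 mm by 85 mm) begins 54 mm behind the grasp point. The pads swing forward as they close: fully open they stand 13 mm farther back than shut.
Start: joints at [-1.321, 0.264, 1.604, -0, 1.274, -0.037], TCP at [0.191, -0.647, 0.405] pointing down, gripper open.
Joint ranges: [-2.63, 2.63], [-0.94, 2.18], [0.31, 2.57], [-1.31, 4.45], [0, 2.66], [-2.55, 2.55]. Speed limits (rad/s): [2.57, 2.57, 3.14, 3.14, 3.14, 3.14].

## Interface

Orientations are given as a rotation vector (axis times angle).
In Python, from workcell import bot gives the robot as it stands.
- The arm moves only by the tool drive_tool, never from a script. Its arguments are lists of equal length, an entry for each row: "claw": the finger opening in mm, from 0 to 85.4; "slide": the shift along the world's x, y, z each as a share of 0.5 m, from -1 to 1, a list of three; "yaw": the turn about the world's z as a share of 180 degrees, from -1 to 1. A call has 1 to 8 rows; each row is the pose to reach, as a shift and turn from the pose commanded when the call began, turning the shorter way round; what a row does not reach only later rows make up. A row lasts 1/12 s, in which the tool goes at most 41.7 mm and 7.16 degrees, less where a joint would pass 70% of its speed; a pose out of reach is approached as far as the arm can. A call with a number of a shift or a turn outside -1 to 1 is refused whole. A call with a gripper value outside its range is refused whole. The fingers move at their own pace and stop on an object; "newtons" is the grip in N (left out, the last holds). Time passes only in rows, so rows that repeat a pose let the fingers close. It gives the time, the measured TCP pose, the force, the opening and the grip force at its end, in the units of the state.
- bot.read_state(): the state, without advancing time (a new reading comes with each control period).
- bot.read_camera(name): name is "side" or "top" or "wrist"; returns a dict with "color" (480x640x3 uint8, red, green, blue), "depth" (480x640 float32, m along the optical axis (not along the pixel's ray), 0 where there is no reading), "mtx" (3x3 intrinsics, pixels), "eye" and "rotation" of the camera in the world. Camera axes: x right, y up, looking along -z (the intrinsics and any distortion apply to the point x, -y, -z); pixel columns grow to the right and rows downward; lengths in m; the calibration is good to about 2 mm. A picture is of the moment at which its call begins.
- bot.finish_job(): hands the job in; it is judged then, once.
The state is a dict: "time": time; "q": joint angles; "joint_vel": joint speeds; "joint_torque": joint torques, N m; "tool_pos": TCP position; "tcp_rot": TCP orientation; "wrist_force": force on the tool from outside, world axes, zero at the start; "torque": the same for the moment, N m; "width": opening from 0.0 (shut) to 1.0 (fully open); "grip_force": force on a finger pad.
Only numpy, scipy, OpenCV 4.12 (cv2) and the standard library are available. Lean on these libraries where they do the work, as an engineer would, in place of code of your own. Each camera call takes 0.05 s, during which the arm holds its last target. There are 200 camera calls.

## Working session

There is one attempt and no reset: what is moved stays moved. The work goes in short steps, Python scripts to look and compute and a tool call to move; the robot and the scene stay as the last step left them, time stands still between calls to the robot, and variables do not carry over. Pictures are saved under pics/ and viewed, at most 10 in all, crops included, and the job is handed in when it is done.

Besides the shell and the picture viewer there is one more tool, called as a command line: name --pt "numbers of a row" for each row, then --argument value for the rest. drive_tool: Moves the arm, as the interface text tells. Shift numbers are shares of 0.5 m and turn numbers shares of 180 degrees, none past 1 either way. Its arguments: {"type":"object","properties":{"claw":{"type":"array","items":{"type":"number"}},"slide":{"type":"array","items":{"type":"array","items":{"type":"number"}}},"yaw":{"type":"array","items":{"type":"number"}},"newtons":{"type":"number"}},"required":["claw","slide","yaw"]}

```bash
mkdir -p pics; ls; cat > h.py <<'E'
from workcell import bot
import numpy as np, cv2
def shot(n):
    c=bot.read_camera(n); return c
def cloud(c):
    d=c["depth"]; m=np.array(c["mtx"]); v,u=np.mgrid[:480,:640]
    p=np.stack([(u-m[0,2])/m[0,0]*d,-(v-m[1,2])/m[1,1]*d,-d],-1)
    return p@np.array(c["rotation"]).T+np.array(c["eye"])
def save(c,n): cv2.imwrite("pics/"+n,c["color"][:,:,::-1])
E
python3 - <<'E'
from h import *
print(bot.read_state())
for n in("top","side"):
    c=shot(n); save(c,n+"0.png"); P=cloud(c); np.savez(n+"0.npz",P=P,**c)
    print(n,c["eye"],c["rotation"],c["mtx"])
    hsv=cv2.cvtColor(c["color"],cv2.COLOR_RGB2HSV)
    b=cv2.inRange(hsv,(95,90,40),(130,255,255))
    k,l,s,ce=cv2.connectedComponentsWithStats(b)
    for i in range(1,k):
        if s[i,4]>25:
            q=P[(l==i)&(c["depth"]>0)]
            print(s[i],ce[i].round(1),np.median(q,0).round(3),q.min(0).round(3),q.max(0).round(3))
E
```

```text
pics
{'time': 0.0, 'q': array([-1.32091073e+00,  2.64772870e-01,  1.60538854e+00, -1.34407780e-05,
        1.27368789e+00, -3.69206702e-02]), 'joint_vel': array([-0.00115227, -0.00087518, -0.00115386, -0.00032138,  0.00032552,
       -0.00066304]), 'joint_torque': array([-1.42369005e-03, -5.15115058e+01, -3.67310643e+01, -2.21245136e-05,
        1.29829219e-02,  2.48039652e-05]), 'tool_pos': array([ 0.19084866, -0.64709963,  0.40334044]), 'tcp_rot': array([-3.10712500e+00, -4.48657373e-01,  3.96522498e-04]), 'wrist_force': array([-0.25529319, -0.69388316,  0.27702944]), 'torque': array([ 0.00597688, -0.01305412, -0.0017809 ]), 'grip_force': 0.0, 'width': 0.9971987878021223}Traceback (most recent call last):
  File "<stdin>", line 4, in <module>
  File "h.py", line 8, in cloud
    return p@np.array(c["rotation"]).T+np.array(c["eye"])
           ~~~~~~~~~~~~~~~~~~~~~~~~~~~^~~~~~~~~~~~~~~~~~~
ValueError: operands could not be broadcast together with shapes (480,640) (3,)
```

```bash
sed -i 's/np.array(c\["rotation"\]).T/cv2.Rodrigues(np.array(c["rotation"],float))[0].T/' h.py
python3 - <<'E'
from h import *
for n in("top","side"):
    c=shot(n); save(c,n+"0.png"); P=cloud(c); np.savez(n+"0.npz",P=P,**c)
    print(n,c["eye"],c["rotation"],c["mtx"])
    hsv=cv2.cvtColor(c["color"],cv2.COLOR_RGB2HSV)
    b=cv2.inRange(hsv,(95,90,40),(130,255,255))
    k,l,s,ce=cv2.connectedComponentsWithStats(b)
    for i in range(1,k):
        if s[i,4]>25:
            q=P[(l==i)&(c["depth"]>0)]
            print(s[i],ce[i].round(1),np.median(q,0).round(3),q.min(0).round(3),q.max(0).round(3)) if len(q) else print(s[i],"nodepth")
E
```

```text
top [0.32698471 0.02087395 1.36883967] [ 0.11969396 -0.13141188 -1.5663066 ] [[496.36308057   0.         319.14541756]
 [  0.         496.36308057 244.71540349]
 [  0.           0.           1.        ]]
[159  87  18  26  68] [166.8  98.7] [0.927 0.421 0.103] [ 0.923  0.416 -0.002] [1.016 0.481 0.172]
[ 609  123   31  117 2409] [626.4 178.9] [ 0.921 -1.248 -0.579] [ 0.673 -1.316 -0.682] [ 1.123 -1.237 -0.464]
[381 218  15  16 179] [387.6 225.3] [ 0.571 -0.159  0.155] [ 0.554 -0.188  0.008] [ 0.622 -0.145  0.166]
[266 237  13  15 155] [272.  244.3] [0.524 0.129 0.156] [0.508 0.113 0.041] [0.544 0.149 0.167]
[322 241   9   9  57] [326.2 245.3] [ 0.531 -0.006  0.101] [ 0.52  -0.017  0.03 ] [0.542 0.004 0.109]
side [-0.11887764  0.77012793  0.75736967] [ 0.4425976  -1.1956814  -2.22784096] [[477.92896596   0.         322.93022044]
 [  0.         477.92896596 239.54302958]
 [  0.           0.           1.        ]]
[  380     0   107   156 13408] [428.4  71.6] [ 0.886 -1.247  0.219] [ 0.174 -1.271 -0.224] [1.128 0.021 0.656]
[ 503    0   47  184 1472] [526.1  90.9] [ 0.679 -2.062 -0.02 ] [ 0.106 -2.352 -0.733] [ 0.736 -0.004  0.657]
[568   0  11   9  39] [573.6   3.4] [ 0.144 -0.359  0.62 ] [ 0.128 -0.403  0.607] [ 0.163 -0.315  0.632]
[594   7  20  11  34] [604.5  11.4] [ 0.105 -0.476  0.595] [ 0.091 -0.622  0.563] [ 0.151 -0.463  0.606]
[334 189  13  13 117] [339.9 195.1] [ 0.567 -0.15   0.151] [ 0.557 -0.419 -0.002] [ 0.755 -0.14   0.163]
[313 236   9  10  65] [317.3 240.3] [ 0.531 -0.004  0.098] [ 0.522 -0.125  0.008] [0.627 0.005 0.105]
[274 241  16  17 207] [281.1 248.7] [0.522 0.135 0.152] [ 0.509 -0.047  0.007] [0.689 0.149 0.162]
```

View pics/top0.png

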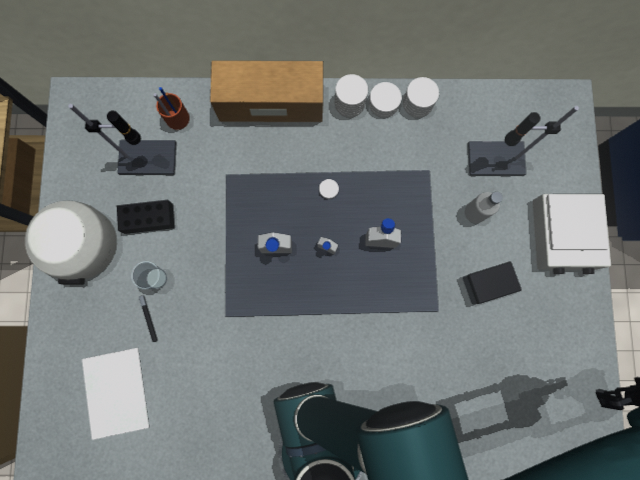

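View pics/side0.png

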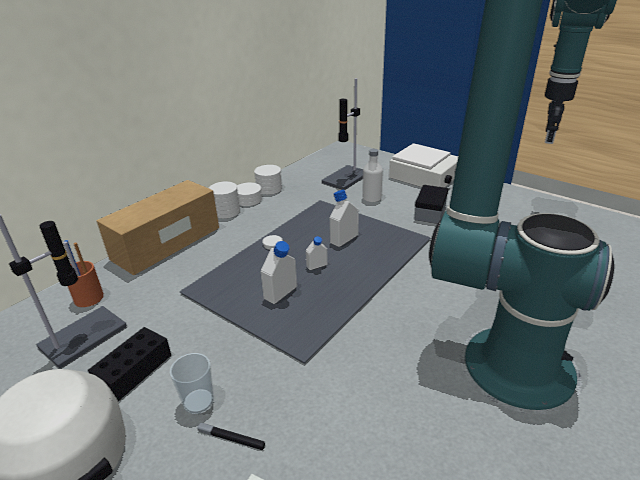

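```bash
python3 - <<'E'
from h import *
D={n:np.load(n+"0.npz") for n in("top","side")}
def ray(c,uv):
    m=c["mtx"];d=np.array([(uv[0]-m[0,2])/m[0,0],-(uv[1]-m[1,2])/m[1,1],-1])
    d=cv2.Rodrigues(c["rotation"])[0]@d; return c["eye"],d/np.linalg.norm(d)
def tri(a,b):
    (e,d),(f,g)=ray(D["top"],a),ray(D["side"],b)
    s=np.linalg.lstsq(np.c_[d,-g],f-e,rcond=None)[0]; p,q=e+s[0]*d,f+s[1]*g
    return (p+q)/2,np.linalg.norm(p-q)
caps={"R":((387.6,225.3),(339.9,195.1)),"L":((272,244.3),(281.1,248.7)),"S":((326.2,245.3),(317.3,240.3))}
P=D["top"]["P"].reshape(-1,3);C=D["top"]["color"].reshape(-1,3).astype(int)
PS=D["side"]["P"].reshape(-1,3);CS=D["side"]["color"].reshape(-1,3).astype(int)
def sel(P,C,ce,r,z0,z1):
    w=(C.min(1)>95)&(C.max(1)-C.min(1)<25)&(np.hypot(*(P[:,:2]-ce).T)<r)&(P[:,2]>z0)&(P[:,2]<z1)
    return P[w]
for k,(a,b) in caps.items():
    p,e=tri(a,b);print(k,"cap tri",p.round(4),"gap",e.round(4))
    r=.075 if k!="S" else .05
    zs=(.098,.15) if k!="S" else (.06,.1)
    q=sel(P,C,p[:2],r,*zs)
    (c,s,an)=cv2.minAreaRect((q[:,:2]*1000).astype(np.float32));print(" top shoulders",len(q),np.round(c,1),np.round(s,1),round(an,1),"zmax",q[:,2].max().round(3))
    q2=sel(PS,CS,p[:2],r,.025,.09)
    # broad/narrow face lines in side view: all body points
    A=np.r_[q[:,:2],q2[:,:2]]*1000
    (c,s,an)=cv2.minAreaRect(A.astype(np.float32));print(" both",len(q2),np.round(c,1),np.round(s,1),round(an,1))
w=(np.hypot(P[:,0]-.66,P[:,1])<.08)&(C.min(1)>140);print("dish",np.median(P[w],0))
R=cv2.Rodrigues(bot.read_state()["tcp_rot"])[0];print(R.round(3))
for n in D:
  c=D[n]["color"]
t=cv2.resize(D["top"]["color"][200:270,240:420],None,fx=4,fy=4,interpolation=2)
cv2.imwrite("pics/crop.png",t[:,:,::-1])
E
```

```text
R cap tri [ 0.5741 -0.1605  0.1449] gap 0.0001
 top shoulders 317 [ 558.3 -158.6] [81.5 35.2] 86.0 zmax 0.14
 both 558 [ 557.4 -157.2] [92.  37.9] 85.2
L cap tri [0.5253 0.1295 0.1463] gap 0.0007
 top shoulders 303 [541.4 128.3] [35.4 82.4] 0.3 zmax 0.146
 both 741 [539.8 130.4] [89.5 39.5] 89.5
S cap tri [ 0.5311 -0.0068  0.095 ] gap 0.0004
 top shoulders 115 [540. -12.] [51.5 21.7] 63.6 zmax 0.091
 both 376 [539.8  -9.7] [55.8 27.3] 66.7
dish [ 0.70433716 -0.01524191  0.0251714 ]
[[ 0.959  0.283 -0.   ]
 [ 0.283 -0.959  0.002]
 [ 0.    -0.002 -1.   ]]
```

View pics/crop.png

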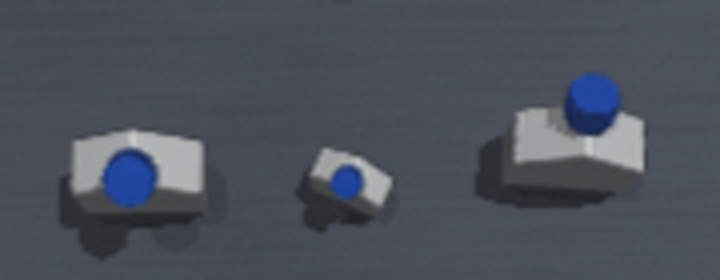

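drive_tool --claw '[0, 0, 0, 0, 0, 0, 0, 0]' --pt "0.898 0.964 0" --pt "0.898 0.964 0" --pt "0.898 0.964 0" --pt "0.898 0.964 0" --pt "0.898 0.964 0" --pt "0.898 0.964 0" --pt "0.898 0.964 0" --pt "0.898 0.964 0" --yaw '[-0.116, -0.116, -0.116, -0.116, -0.116, -0.116, -0.116, -0.116]'

```text
time: 0.82
tool_pos: [0.419, -0.4017, 0.4044]
tcp_rot: [-3.139, 0.122, 0.0]
wrist_force: [0.9, -1.3, 0.0]
width: -0.002
grip_force: 0.0
```

drive_tool --claw '[0, 0, 0, 0, 0, 0, 0, 0]' --pt "0.444 0.476 0" --pt "0.444 0.476 0" --pt "0.444 0.476 0" --pt "0.444 0.476 0" --pt "0.444 0.476 0" --pt "0.444 0.476 0" --pt "0.444 0.476 0" --pt "0.444 0.476 0" --yaw '[0, 0, 0, 0, 0, 0, 0, 0]'

```text
time: 1.48
tool_pos: [0.6416, -0.1629, 0.4043]
tcp_rot: [-3.139, 0.12, 0.0]
wrist_force: [-0.6, -0.0, 0.1]
width: 0.0
grip_force: 0.0
```

drive_tool --claw '[0, 0, 0, 0, 0, 0]' --pt "0 -0.002 -0.05" --pt "0 -0.004 -0.1" --pt "0 -0.004 -0.15" --pt "0 -0.004 -0.206" --pt "0 -0.004 -0.206" --pt "0 -0.004 -0.206" --yaw '[0, 0, 0, 0, 0, 0]'

```text
time: 1.98
tool_pos: [0.6391, -0.1672, 0.2992]
tcp_rot: [-3.138, 0.122, 0.009]
wrist_force: [0.1, -0.4, 1.0]
width: 0.003
grip_force: 0.0
```

```bash
python3 - <<'E'
from h import *
c=shot("side");t=cv2.resize(c["color"][60:340,200:480],(560,560));cv2.imwrite("pics/s1.png",t[:,:,::-1])
c=shot("wrist");save(c,"w1.png")
E
```

```text
(no output)
```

View pics/s1.png

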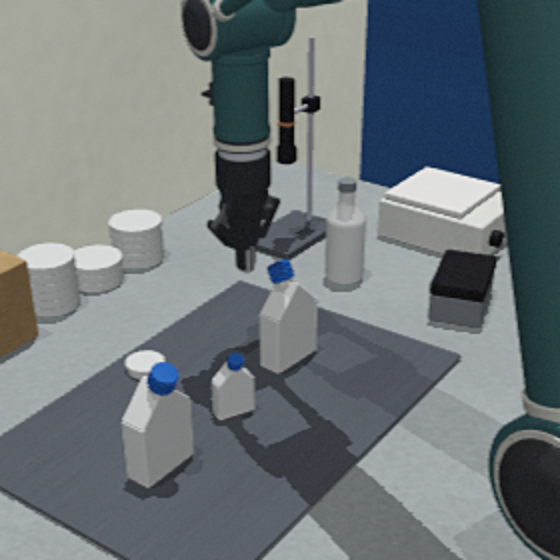

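drive_tool --claw '[0, 0, 0, 0, 0, 0, 0, 0]' --pt "-0.02 0.005 0" --pt "-0.04 0.007 0" --pt "-0.055 0.008 0" --pt "-0.067 0.009 0" --pt "-0.077 0.01 0" --pt "-0.087 0.011 0" --pt "-0.097 0.012 0" --pt "-0.107 0.012 0" --yaw '[0, 0, 0, 0, 0, 0, 0, 0]'

```text
time: 2.75
tool_pos: [0.5862, -0.1614, 0.3018]
tcp_rot: [3.139, -0.122, 0.0]
wrist_force: [0.3, -0.5, 0.4]
width: -0.004
grip_force: 0.0
```

```bash
cat > cap.py <<'E'
from h import *
c=shot("side");P=cloud(c);hsv=cv2.cvtColor(c["color"],cv2.COLOR_RGB2HSV)
b=cv2.inRange(hsv,(95,90,40),(130,255,255));k,l,s,ce=cv2.connectedComponentsWithStats(b)
for i in range(1,k):
    q=P[(l==i)&(c["depth"]>0)]
    if s[i,4]>25 and len(q) and abs(np.median(q,0)[1])<.3 and np.median(q,0)[2]<.3: print(s[i],ce[i].round(1),np.median(q,0).round(3))
E
python3 cap.py
```

```text
[338 190  14  13 124] [344.4 196.1] [ 0.551 -0.15   0.153]
[313 236   9  10  64] [317.2 240.2] [ 0.53  -0.004  0.097]
[274 241  16  17 207] [281.1 248.7] [0.521 0.135 0.152]
```

drive_tool --claw '[0, 0, 0, 0, 0, 0, 0, 0]' --pt "-0.012 0.001 0" --pt "-0.024 0.002 0" --pt "-0.036 0.003 0" --pt "-0.048 0.004 0" --pt "-0.06 0.005 0" --pt "-0.07 0.006 0" --pt "-0.078 0.006 0" --pt "-0.084 0.007 0" --yaw '[0, 0, 0, 0, 0, 0, 0, 0]'

```text
time: 3.47
tool_pos: [0.5441, -0.158, 0.3017]
tcp_rot: [3.139, -0.122, -0.0]
wrist_force: [-0.7, -0.5, -0.0]
width: 0.001
grip_force: 0.0
```

```bash
python3 cap.py
```

```text
[371 217  17  14 137] [379.9 223.4] [ 0.434 -0.15   0.105]
[313 236   9  10  64] [317.2 240.3] [ 0.53  -0.004  0.098]
[274 241  16  17 206] [281.2 248.7] [0.521 0.135 0.152]
```

drive_tool --claw '[0, 0, 0, 0, 0, 0, 0, 0]' --pt "0 0 0.07" --pt "0 0 0.14" --pt "0 0 0.2" --pt "-0.168 0.574 0.2" --pt "-0.168 0.574 0.2" --pt "-0.168 0.574 0.2" --pt "-0.168 0.574 0.2" --pt "-0.168 0.574 0.2" --yaw '[0, 0, 0, 0.025, 0.025, 0.025, 0.025, 0.025]'

```text
time: 4.18
tool_pos: [0.4853, 0.0434, 0.402]
tcp_rot: [-3.141, -0.0, -0.002]
wrist_force: [0.7, 0.1, -0.4]
width: -0.001
grip_force: 0.0
```

drive_tool --claw '[0, 0, 0, 0, 0, 0, 0, 0]' --pt "-0.05 0.171 0" --pt "-0.05 0.171 0" --pt "-0.05 0.171 0" --pt "-0.05 0.171 -0.05" --pt "-0.05 0.171 -0.1" --pt "-0.05 0.171 -0.15" --pt "-0.05 0.171 -0.202" --pt "-0.05 0.171 -0.202" --yaw '[0, 0, 0, 0, 0, 0, 0, 0]'

```text
time: 4.85
tool_pos: [0.4587, 0.1266, 0.2955]
tcp_rot: [3.139, 0.002, -0.015]
wrist_force: [-1.8, -1.1, -0.9]
width: 0.0
grip_force: 0.0
```

```bash
python3 cap.py; python3 - <<'E'
from h import *
c=shot("side");t=cv2.resize(c["color"][60:340,200:480],(560,560));cv2.imwrite("pics/s2.png",t[:,:,::-1])
E
```

```text
[274 241  14  17 143] [279.5 249.7] [0.521 0.142 0.151]
[382 243  15  13 159] [389. 249.] [ 0.4   -0.14   0.047]
```

View pics/s2.png

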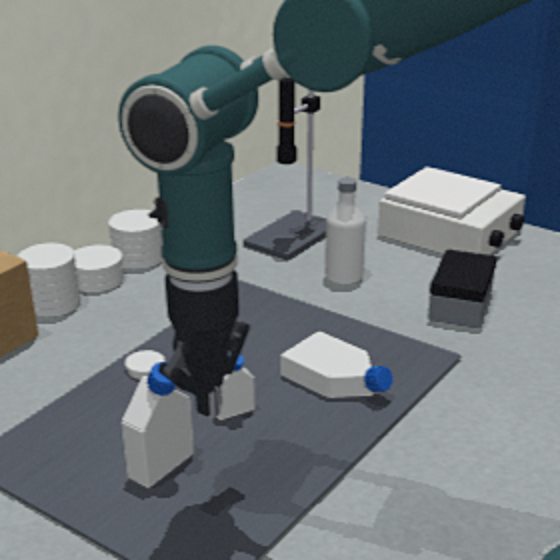

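Flask b lies flat, with its neck towards the robot (crop 378,378). The finger stands in front of flask a's cap (finger at 205,405; cap at 160,380).

drive_tool --claw '[0, 0, 0, 0, 0, 0, 0, 0]' --pt "0.02 0 0" --pt "0.04 0 0" --pt "0.055 0 0" --pt "0.067 0 0" --pt "0.077 0 0" --pt "0.087 0 0" --pt "0.097 0 0" --pt "0.107 0 0" --yaw '[0, 0, 0, 0, 0, 0, 0, 0]'

```text
time: 5.62
tool_pos: [0.515, 0.1274, 0.3006]
tcp_rot: [3.142, 0.001, -0.0]
wrist_force: [0.7, 0.2, -0.7]
width: -0.001
grip_force: 0.0
```

```bash
python3 cap.py
```

```text
[313 236   9  10  64] [317.3 240.2] [ 0.531 -0.005  0.098]
[268 243  12  11  82] [273.4 248.9] [0.537 0.143 0.148]
[382 243  15  13 158] [389. 249.] [ 0.4   -0.14   0.047]
```

drive_tool --claw '[0, 0, 0, 0, 0, 0, 0, 0]' --pt "0.012 0 0" --pt "0.024 0 0" --pt "0.036 0 0" --pt "0.048 0 0" --pt "0.06 0 0" --pt "0.07 0 0" --pt "0.078 0 0" --pt "0.084 0 0" --yaw '[0, 0, 0, 0, 0, 0, 0, 0]'

```text
time: 6.33
tool_pos: [0.5572, 0.1274, 0.3006]
tcp_rot: [-3.142, -0.001, -0.0]
wrist_force: [-0.1, 0.3, 0.2]
width: -0.003
grip_force: 0.0
```

```bash
python3 cap.py
```

```text
[313 236   9  10  64] [317.2 240.2] [ 0.53  -0.005  0.098]
[235 239  15  12  95] [241.8 245. ] [0.664 0.129 0.099]
[382 243  15  13 158] [389. 249.] [ 0.4   -0.14   0.047]
```

Falling past balance; raise the arm and move it back.

drive_tool --claw '[0, 0, 0, 0, 0, 0, 0, 0]' --pt "0 0 0.07" --pt "0 0 0.14" --pt "0 0 0.2" --pt "-0.1 0 0.25" --pt "-0.2 0 0.3" --pt "-0.25 0 0.3" --pt "-0.25 0 0.3" --pt "-0.25 0 0.3" --yaw '[0, 0, 0, 0, 0, 0, 0, 0]'

```text
time: 7.05
tool_pos: [0.4295, 0.1275, 0.4522]
tcp_rot: [-3.141, -0.003, -0.004]
wrist_force: [0.6, 0.3, 0.1]
width: -0.002
grip_force: 0.0
```

```bash
python3 cap.py; python3 - <<'E'
from h import *
c=shot("side");t=cv2.resize(c["color"][60:340,140:480],(680,560));cv2.imwrite("pics/s3.png",t[:,:,::-1])
P=cloud(c);C=c["color"].astype(int);w=(C.min(2)>95)&(C.max(2)-C.min(2)<25)
for ce in((.6,.129),(.5,-.158)):
    q=P[w&(np.hypot(P[...,0]-ce[0],P[...,1]-ce[1])<.1)&(P[...,2]>.035)]
    if len(q)>20:
        q=q[abs(q[:,2]-np.percentile(q[:,2],70))<.006];n=np.linalg.svd(q-q.mean(0),full_matrices=False)[2][2]
        print(len(q),q.mean(0).round(3),"tilt deg",np.degrees(np.arccos(abs(n[2]))).round(1))
E
```

```text
[313 236   9  10  65] [317.3 240.3] [ 0.531 -0.005  0.097]
[382 243  15  13 158] [389. 249.] [ 0.4   -0.141  0.046]
[228 253  15  15 124] [234.1 259.2] [0.692 0.138 0.051]
[487 328   9  14  28] [490.8 335.9] [0.057 0.041 0.076]
919 [0.612 0.134 0.045] tilt deg 0.4
692 [ 0.484 -0.148  0.045] tilt deg 0.7
```

View pics/s3.png

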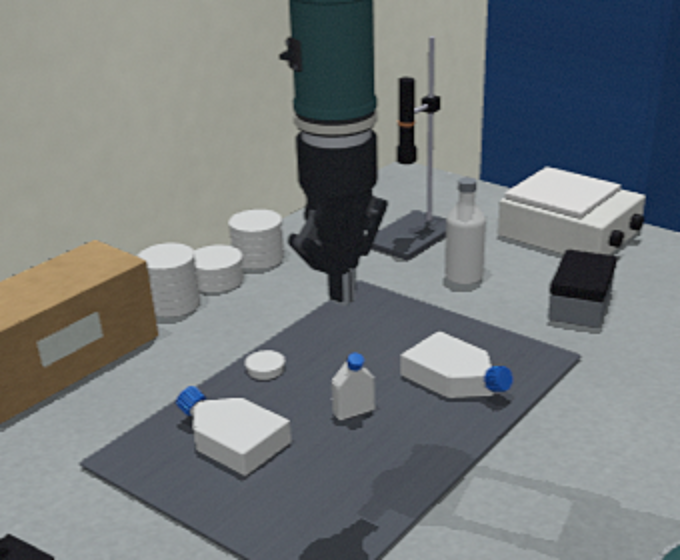

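Both flasks lie flat: the top faces are 45 mm above the bench (10 mm tray plus 36 mm thickness) and tilted less than 1°. The caps (190,400 and 497,378) slant upwards, the small flask is standing, and the arm is clear.

```bash
python3 -c "
from workcell import bot
print(bot.finish_job())"
```

```text
the job is handed in; nothing more can be done
None
```

I tipped both full-size flasks onto their growth faces, and the last picture showed them lying flat with the small flask standing and the dish in place; I handed the job in after about 7 s of robot time, and the hand-in returned no verdict.

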